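Hold a round flask down in a press-to-run vortex mixer

ROBOT

A 7-joint arm with a two-finger parallel gripper is mounted at the origin on a cart in front of the work surface, level with it; the furniture and walls round the work are solid. World frame = base frame: x ahead of the robot, y to its left, z up, the work surface at z = 0. Lengths are in mm, angles in rad, forces in N, time in s.
With the tool pointing down it reaches from about 425 to 875 mm from the base axis. Payload 8.4 kg.
Tool frame: the origin (TCP) lies between the finger pads, 19 mm behind the fingertips; this is the grasp point; z points along the fingers, y is the line along which they close (so a half turn about z gives the same grasp; the last joint's range is limited). The gripper opens to 85 mm and grips with 20 to 120 N. Pads are 22 mm wide; open, the fingers measure 114 mm over their backs; the gripper's body (76 mm by 85 mm) begins 54 mm behind the grasp point. The pads swing forward as they close: fully open they stand 13 mm farther back than shut.
Start: joints at [-1.364, 0.333, 0.04, 1.465, -0.013, 1.343, -0.059], TCP at [195.688, 619.815, 250.008] pointing down, gripper open.
Joint ranges: [-2.58, 2.58], [-0.38, 2.09], [-1.3, 1.39], [0.25, 2.4], [-1.5, 4.64], [0.08, 2.09], [-2.65, 2.65]. Speed limits (rad/s): [2.22, 2.22, 2.79, 2.79, 3.14, 3.14, 3.14].

INTERFACE

Orientations are given as a unit quaternion [x, y, z, w].
In Python, from cell import env, grab_frame gives the robot as it stands.
- The arm moves only by the shell command python3 -m handwheel 'ROWS'. ROWS is JSON, a list of rows, each an object of numbers: "tx", "ty", "tz": the shift along the tool's x, y, z in mm; "roll": the turn about the tool's z in rad; "claw": the closure, from 0 (fully open) to 1 (shut). A call has 1 to 8 rows; each row is the pose to reach, as a shift and turn from the pose commanded when the call began, along the tool's axes at that moment; what a row does not reach only later rows make up. A row lasts 1/10 s, in which the tool goes at most 50 mm and 8.59 degrees, less where a joint would pass 70% of its speed; a pose out of reach is approached as far as the arm can. A call with a gripper value outside its range is refused whole. The fingers move at their own pace and stop on an object; the grip force is fixed at half the most. Time passes only in rows, so rows that repeat a pose let the fingers close. It gives the time, the measured TCP pose, the force, the opening and the grip force at its end, in the units of the state.
- env.sense(): the state, without advancing time (a new reading comes with each control period).
- grab_frame(name): name is "scene" or "top" or "wrist"; returns a dict with "img" (400x640x3 uint8, blue, green, red), "z_map" (400x640 float32, mm along the optical axis (not along the pixel's ray), 0 where there is no reading), "intrinsics" (3x3 intrinsics, pixels), "k1" (the pictures are not rectified: a ray, as slopes to the right and down, at radius r is drawn at 1 + k1 r^2 times it, then the intrinsics apply), "R" (3x3) and "t" (3): a world point X has camera coordinates R X + t; the wrist camera has in their place "mount" (4x4, takes a point from camera to tool coordinates, whose origin is the TCP and whose axes are the flange's). Camera axes: x right, y down, z forward; pixel columns grow to the right and rows downward; lengths in mm; the calibration is good to about 2 mm. A picture is of the moment at which its call begins: read the wrist's pose just before it.
- env.close_job(): hands the job in; it is judged then, once.
The state is a dict: "time": time; "joint_positions": joint angles; "dq": joint speeds; "joint_torque": joint torques, N m; "tcp_pos": TCP position; "eef_rot": TCP orientation; "ft_force": force on the tool from outside, world axes, zero at the start; "wrist_torque": the same for the moment, N m; "grip_width": opening from 0.0 (shut) to 1.0 (fully open); "grip_force": force on a finger pad.
Only numpy, scipy, OpenCV 4.12 (cv2) and the standard library are available. Lean on these libraries where they do the work, as an engineer would, in place of code of your own. Each camera call takes 0.05 s, during which the arm holds its last target. There are 200 camera calls.

TASK

Run the vortex mixer on the round flask: first set the rocker switch on the mixer's front deck to press-to-run by pushing its right-hand end (the one with the white dot) fully down with the empty gripper. Then take the round flask by its neck out of the cork ring, seat its bulb in the mixer's sprung cup and gently press it straight down until the cup reaches its stop. The mixer only runs while the cup is down, so finish still gripping the neck with the flask upright and the cup held fully down; do not push on the cup with the gripper itself, and leave the conical flask, the bottle and the timer where they stand.

Things in the scene. Friction and masses are not known exactly. Their poses are not given: they have to be found in the camera images.
- mixer: White vortex mixer, fixed; place and yaw vary. Origin on the worktop under the cup's axis, z up; -x points to the front deck with the rocker, +y to the mixer's left. Round housing 124 mm across, 66 mm high; deck 76 mm wide, 44 mm high, reaching 125 mm out along -x; black speed dial on its front face (not used). Cup rim 104 mm above the worktop when up.
- rocker (a joint): Black rocker switch, 22 x 38 mm, long side along the mixer's y, 98 mm in front of the cup's axis, hinged at its middle; its two faces dip to the middle. Rad: -0.2 = left end fully down (off, as found), +0.2 = right end fully down (press-to-run). Stays where left; takes 2 to 3 N at the end.
- rocker_right_end (a point): On the top face of the rocker's right-hand end (marked by a white dot), 16.5 mm from the hinge towards the mixer's -y: push straight down here. About 59 mm above the worktop while off, 52 mm when fully pressed; then this face is level.
- cup (a joint): Travel of the sprung black rubber cup on the mixer, m: 0 = up, 0.010 = on its lower stop. Starts to sink at about 3.5 N, needs about 11.5 N to reach the stop; springs back when let go. A push of 15 to 25 N is harmless; over 45 N breaks the flask. The flask's weight alone does not press it down.
- cup_seat (a point): Point on the cup's axis where the underside of the round flask's bulb comes to lie when it is seated; moves with the cup. 81 mm above the worktop with the cup up, 71 mm with the cup on its stop. The cup's conical seat is 58 mm across at the rim, 23 mm above this point; outside 68 mm across.
- flask: Round-bottom flask of amber glass, closed with a black stopper, about 0.15 kg. Origin at the underside of the bulb, z along the neck. Bulb 50 mm across; plain cylindrical neck 22 mm across from 52 to 96 mm above the origin; stopper 20 mm across on top, to 106 mm. It stands upright in the cork ring, origin 3.4 mm above the worktop.
- flask_neck (a point): Middle of the flask's neck, on its axis, 74 mm above the flask's origin: the place to grip (22 mm across).
- cork_ring: Loose cork ring, 76 mm across and 20 mm high, in which the round flask stands. Origin at the centre of its underside, on the worktop.
- conical_flask: Conical amber flask with a flat base, 68 mm across, 119 mm high with its black stopper, standing on the worktop; a bystander. Origin at the centre of its underside. It may stand on either side of the round flask.
- reagent_bottle: White bottle, 75 mm across, 164 mm high; a bystander. Origin at the centre of its underside.
- lab_timer: Flat white timer, 70 x 66 x 16 mm, lying near the front edge; a bystander. Origin at the centre of its underside.
Things that resemble listed ones, but are neither listed nor needed, are in the scene too. Leave any pink or purple look-alike of the flask alone.

How it is judged (in metres and radians):
On the way, in this order (a step that is already met when the one before it is completed fails the run):
1. the rocker's right-hand end is pushed fully down while the flask still stands in its cork ring (value of joint rocker above 0.15 rad and distance between flask and cork_ring below 0.012 m), for 0.1 s.
2. the flask is lifted clear of the cork ring, gripped by its neck (height (world z) of flask above 0.04 m and contact force between the fingers and flask above 2 N and contact force between flask and cork_ring below 0.05 N and distance between the grasp point and flask_neck below 0.03 m), for 0.2 s.
At the end, for the whole second after the job is handed in: Through the last second: rocker beyond +0.15 rad; cup down at least 8.5 of 10 mm, by the flask alone (over 7 N; gripper and arm off the cup); flask within 6 mm of the seat point and 0.15 rad of upright, at rest, gripped with the TCP within 30 mm of mid-neck (value of joint rocker above 0.15 rad and value of joint cup above 0.0085 m and distance between flask and cup_seat below 0.006 m and angle between flask's own z axis and vertical below 0.15 rad and contact force between flask and cup above 7 N and contact force between the fingers and flask above 3 N and distance between the grasp point and flask_neck below 0.03 m and contact force between each of the arm, the fingers and cup below 0.5 N and linear speed of flask below 0.02 m/s); the arm keeps its last pose, push and grip.
It fails at once if the flask is pressed into the cup with more than 45 N (contact force between flask and cup above 45 N).
It fails at once if the flask is tipped over or dropped (more than 0.8 rad from upright) (angle between flask's own z axis and vertical above 0.8 rad).
It fails at once if the gripper or arm pushes on the cup itself (contact force between any of the fingers, the arm and cup above 8 N).
It fails at once if the conical flask, the bottle or the timer is moved more than 20 mm (distance of any of conical_flask, reagent_bottle, lab_timer from where it was at the start of the episode above 0.02 m).
It also fails if it takes over 51 s, if anything falls off the work surface, if the arm or the gripper's body presses on something with over 40 N, if the wrist force passes 120 N, or if a joint passes its speed limit or range.

## Working session

There is one attempt and no reset: what is moved stays moved. The work goes in short steps, Python scripts to look and compute and a shell command to move; the robot and the scene stay as the last step left them, time stands still between calls to the robot, and variables do not carry over. Pictures are saved under pics/ and viewed, at most 10 in all, crops included, and the job is handed in when it is done.

```bash
ls; mkdir -p pics
cat > h.py <<'E'
import numpy as np, cv2
from cell import env, grab_frame
from scipy.spatial.transform import Rotation as Ro
def cam(name):
    s=env.sense(); f=grab_frame(name)
    if name=='wrist':
        M=np.array(f['mount']); T=np.eye(4); T[:3,:3]=Ro.from_quat(s['eef_rot']).as_matrix(); T[:3,3]=s['tcp_pos']
        W=T@M; f['R']=W[:3,:3].T; f['t']=-W[:3,:3].T@W[:3,3]
    return f
def ray(f,u,v):
    K=np.array(f['intrinsics']); d=cv2.undistortPoints(np.array([[[u,v]]],float),K,np.array([f['k1'],0,0,0.]))[0,0]
    R=np.array(f['R']);t=np.array(f['t'])
    return -R.T@t, R.T@np.array([d[0],d[1],1])
def plane(f,u,v,z):
    o,d=ray(f,u,v); return o+d*(z-o[2])/d[2]
def zpt(f,u,v):
    o,d=ray(f,u,v); return o+d*float(f['z_map'][int(round(v)),int(round(u))])
def cross(r1,r2):
    (o1,d1),(o2,d2)=r1,r2
    d1=d1/np.linalg.norm(d1);d2=d2/np.linalg.norm(d2)
    a=np.linalg.lstsq(np.c_[d1,-d2],o2-o1,rcond=None)[0]
    p,q=o1+a[0]*d1,o2+a[1]*d2
    return (p+q)/2,np.linalg.norm(p-q)
E
python3 - <<'E'
from h import *
s=env.sense(); print(s)
for n in('scene','top'):
    f=cam(n); cv2.imwrite(f'pics/{n}0.png',f['img']); np.save(f'{n}0.npy',f,allow_pickle=True); print(n,f['R'],f['t'],f['intrinsics'],f['k1'])
E
```

```text
pics
{'time': 0.0, 'joint_positions': array([-1.36418948,  0.33392142,  0.03984805,  1.46631338, -0.01338744,
        1.34330428, -0.05849086]), 'dq': array([-6.36244199e-07, -1.58365207e-03, -8.08539004e-04, -7.13350693e-04,
        1.20212784e-04, -1.03667136e-03, -8.54010202e-04]), 'joint_torque': array([-6.86048625e-04, -6.58538818e+01,  1.36513989e+00, -4.05577970e+01,
        1.67697034e-02,  1.23219521e-02,  8.31248798e-06]), 'tcp_pos': array([195.57202033, 619.41136586, 249.09348526]), 'eef_rot': array([ 1.52299106e-01,  9.88334091e-01, -8.37548754e-04, -6.93939301e-05]), 'ft_force': array([-0.13697356, -0.37856756, -0.85995714]), 'wrist_torque': array([ 0.07051088, -0.01421333, -0.05508416]), 'grip_force': 0.0, 'grip_width': 0.9978376663411209}
scene [[ 0.10756184 -0.99416678  0.00792864]
 [-0.74127453 -0.08551001 -0.66573276]
 [ 0.66252738  0.06573014 -0.74614813]] [-159.23335999  468.57088346  747.88290822] [[381.02061728   0.         324.61104188]
 [  0.         381.02061728 196.29081673]
 [  0.           0.           1.        ]] 0.026247285579882103
top [[-0.08322518 -0.99651121  0.00624336]
 [-0.97104134  0.0796869  -0.22523037]
 [ 0.22394707 -0.0248074  -0.97428553]] [ -84.5277423   580.67382713 1132.12051581] [[481.47827645   0.         316.00112372]
 [  0.         481.47827645 191.23557177]
 [  0.           0.           1.        ]] -0.08856117730447294
```

View pics/scene0.png

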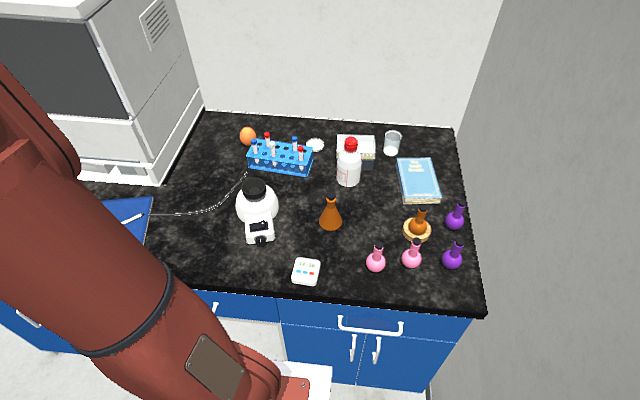

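View pics/top0.png

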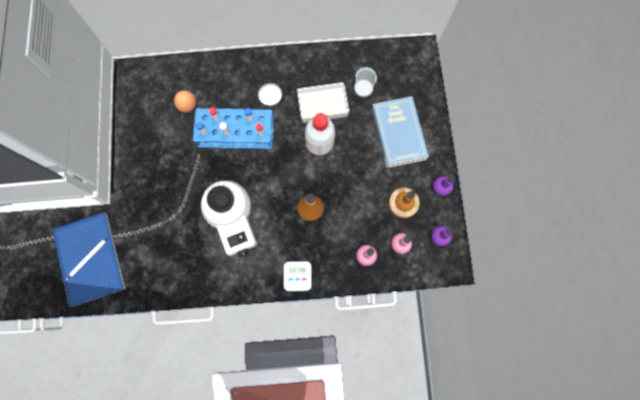

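The scene view shows the mixer at (257,210), with its deck and rocker at (259,226). The conical amber flask is at (331,214) and the round amber flask in its cork ring at (418,226). Pink look-alikes are at (376,260) and (412,255), purple ones at (455,217) and (453,257). In the top view the mixer is at (225,203), its rocker at (236,240), and the ring with the round flask at (404,202). Only the amber bulb in the cork ring fits "flask"; I'll confirm it in an enlarged crop.

Run:
```python
from h import *
L=lambda n:np.load(n+'0.npy',allow_pickle=True).item()
s,t=L('scene'),L('top')
c=lambda f,x,y:cv2.resize(f['img'][y-35:y+35,x-35:x+35],(300,300),interpolation=cv2.INTER_CUBIC)
cv2.imwrite('pics/crop1.png',np.vstack([np.hstack([c(s,417,225),c(s,257,212)]),np.hstack([c(t,404,202),c(t,230,222)])]))
# ring: cork mask in both, heights; depth pts
for n,f,(x,y) in(('s',s,(417,225)),('t',t,(404,202))):
    h=cv2.cvtColor(f['img'],cv2.COLOR_BGR2HSV); 
    P=np.array([zpt(f,u,v) for v in range(y-30,y+30) for u in range(x-30,x+30)])
    P=P[np.isfinite(P).all(1)]
    for lo,hi in((8,25),(30,60),(60,85),(85,95),(97,125)):
        q=P[(P[:,2]>lo)&(P[:,2]<hi)]; print(n,lo,len(q),np.median(q,0) if len(q) else '', (q.min(0)+q.max(0))/2 if len(q) else '')
for n,f,(x,y) in(('s',s,(257,212)),('t',t,(230,222))):
    P=np.array([zpt(f,u,v) for v in range(y-40,y+40) for u in range(x-40,x+40)])
    for lo,hi in((38,48),(48,62),(62,70),(96,112)):
        q=P[(P[:,2]>lo)&(P[:,2]<hi)]; print(n,lo,len(q),np.median(q,0) if len(q) else '', (q.min(0)+q.max(0))/2 if len(q) else '')
```

```text
s 8 408 [ 537.1882047  -360.58015593   19.72116282] [ 582.54956572 -382.35538912   16.38950438]
s 30 282 [ 523.09515278 -354.88722837   42.92022685] [ 539.75128468 -377.72265929   44.77354374]
s 60 106 [ 430.95046235 -346.3649786    72.91212024] [ 478.95879805 -348.0184975    72.57006015]
s 85 40 [ 523.925718   -348.53226371   89.49366133] [ 478.18887299 -348.10966404   90.04090923]
s 97 135 [ 523.02216165 -348.64699357  106.51960005] [ 481.31311089 -348.90750245  105.44032337]
t 8 364 [ 525.52714527 -348.81102473   19.36321281] [ 521.06812756 -379.70678827   16.64900991]
t 30 208 [ 526.65572031 -349.39392422   43.50712396] [ 505.49038264 -375.85081001   44.62184034]
t 60 23 [ 529.51314469 -349.20005135   74.44148777] [ 532.07604343 -353.3964117    72.16932126]
t 85 10 [ 528.19371195 -349.23979293   90.27116738] [ 531.81935322 -353.74558807   89.79118409]
t 97 66 [ 534.18477429 -356.06576709  108.72625356] [ 534.23130836 -357.07568437  105.8658276 ]
s 38 597 [487.43493299  71.41142137  44.52499735] [512.05803539  90.71702433  43.04064683]
s 48 379 [515.21012608  73.93620482  54.7945426 ] [532.97248676  97.26554494  55.00395407]
s 62 407 [542.65841876  89.15469681  65.9358275 ] [534.46320088 100.13165546  65.99899356]
s 96 233 [568.69917732 101.54348081 102.60689486] [564.31007862  99.89758487 102.69168622]
t 38 784 [489.32680522  73.31175726  43.2563425 ] [526.4925406   96.52270461  43.00725697]
t 48 566 [523.18731077  75.84810511  56.56251574] [534.90405059  99.03861665  55.00503376]
t 62 496 [547.77142379  88.18013883  64.95883861] [563.27829794 101.69760327  65.97993143]
t 96 312 [566.04879519 103.65759706 102.32121252] [564.19803059 101.87817802 102.21174278]
```

View pics/crop1.png

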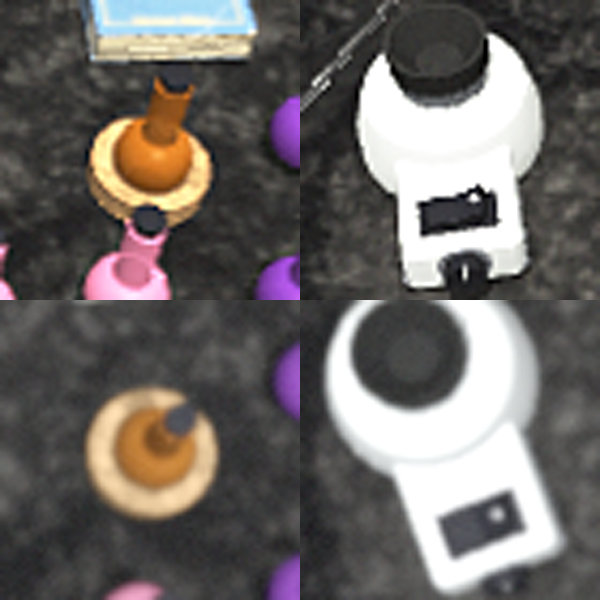

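The crops confirm it: the amber round bulb with the black stopper sits in the cork ring, scene (418,226). A pink flask stands just in front of it. The rocker is the black rectangle on the deck, with the white dot at its right end, about scene (263,222) and top (240.5,237).

Run:
```python
from h import *
L=lambda n:np.load(n+'0.npy',allow_pickle=True).item()
s,t=L('scene'),L('top')
def comp(f,mask,x,y,r):
    m=np.zeros(mask.shape,np.uint8); m[y-r:y+r,x-r:x+r]=mask[y-r:y+r,x-r:x+r]
    n,l,st,c=cv2.connectedComponentsWithStats(m); k=1+st[1:,4].argmax(); return (l==k),c[k],st[k]
def hsv(f): return cv2.cvtColor(f['img'],cv2.COLOR_BGR2HSV)
def circ(P):
    A=np.c_[2*P[:,:2],np.ones(len(P))];a=np.linalg.lstsq(A,(P[:,:2]**2).sum(1),rcond=None)[0];return a[:2],np.sqrt(a[2]+a[0]**2+a[1]**2)
res={}
for n,f,(x,y),(cx,cy),(dx,dy) in(('s',s,(417,228),(255,190),(263,222)),('t',t,(404,202),(220,197),(240,237))):
    h=hsv(f)
    ring=((h[...,0]<25)&(h[...,1]>60)&(h[...,2]>70)).astype(np.uint8)
    m,c,st=comp(f,ring,x,y,26)
    # cork pixels by depth about 20
    P=np.array([zpt(f,u,v) for v,u in np.argwhere(m)]); q=P[abs(P[:,2]-20)<2]
    hull=cv2.convexHull(q[:,:2].astype(np.float32)); (c0,r0)=cv2.minEnclosingCircle(hull); print(n,'ring top',c0,r0)
    q=P[(P[:,2]>32)&(P[:,2]<51)]; A=np.c_[2*q,np.ones(len(q))];a=np.linalg.lstsq(A,(q**2).sum(1),rcond=None)[0];print(n,'bulb sphere',a[:3],np.sqrt(a[3]+a[:3]@a[:3]))
    q=P[(P[:,2]>56)&(P[:,2]<98)]; print('neck surf',q.mean(0),len(q))
    dark=(h[...,2]<70).astype(np.uint8)
    m,c,st=comp(f,dark,cx,cy,24); P=np.array([zpt(f,u,v) for v,u in np.argwhere(m)]); q=P[abs(P[:,2]-104)<2.5]
    (c0,r0)=cv2.minEnclosingCircle(q[:,:2].astype(np.float32)); print(n,'rim',c0,r0,np.median(q[:,2]), 'fit of hull',circ(cv2.convexHull(q[:,:2].astype(np.float32))[:,0]))
    # dot
    g=cv2.cvtColor(f['img'],cv2.COLOR_BGR2GRAY)[dy-3:dy+4,dx-3:dx+4].astype(float); print(g.astype(int))
```

```text
s ring top (536.28564453125, -358.7176208496094) 38.29401779174805
s bulb sphere [ 536.33772739 -359.37100459   29.93877996] 24.220735352504885
neck surf [ 528.45395971 -357.05930391   78.18656003] 83
s rim (564.634521484375, 99.14716339111328) 34.95767593383789 103.84154883840847 fit of hull (array([564.16738466, 100.69053482]), np.float64(33.35851191548601))
[[255 255 255 255 255 255 255]
 [255 255 253  42 214 255 255]
 [249  35   7  22   0 245 151]
 [ 21  59 246  91  15  11  25]
 [ 40 148 255 203  44  31  46]
 [ 50  42  86  44  42  28  53]
 [ 53  52  51  54  44  29  55]]
t ring top (535.0772094726562, -357.12286376953125) 38.27767562866211
t bulb sphere [ 535.43833422 -357.50934703   30.49742787] 23.51006959941437
neck surf [ 530.07771495 -351.03112655   79.00351772] 41
  return _methods._mean(a, axis=axis, dtype=dtype,
  ret = ret.dtype.type(ret / rcount)
Traceback (most recent call last):
TypeError: 'NoneType' object is not subscriptable
```

Run:
```python
from h import *
L=lambda n:np.load(n+'0.npy',allow_pickle=True).item()
s,t=L('scene'),L('top')
print(cv2.cvtColor(t['img'],cv2.COLOR_BGR2GRAY)[232:243,234:247])
for n,f,(cx,cy) in(('s',s,(255,190)),('t',t,(220,197))):
    P=np.array([zpt(f,u,v) for v in range(cy-25,cy+26) for u in range(cx-25,cx+26)]); q=P[abs(P[:,2]-103.5)<2]
    h=cv2.convexHull(q[:,:2].astype(np.float32))[:,0].astype(float)
    from scipy.optimize import least_squares
    print(n,len(q),least_squares(lambda p:np.hypot(*(h-p[:2]).T)-p[2],[564,100,34]).x)
    g=cv2.cvtColor(f['img'],cv2.COLOR_BGR2GRAY); x,y=(259,226) if n=='s' else (236,240)
    m=np.zeros(g.shape,np.uint8); w=slice(y-11,y+11),slice(x-13,x+13); m[w]=(g[w]<110)
    k,l,st,c=cv2.connectedComponentsWithStats(m); i=l[y+1,x-4]; print('rocker',c[i],st[i]); 
    b=cv2.boxPoints(cv2.minAreaRect(np.argwhere(l==i)[:,::-1].astype(np.float32))); print(np.array([plane(f,*p,54)[:2] for p in b]).round(1), plane(f,*c[i],54).round(1))
d=cross(ray(s,262.2,221.8),ray(t,240.7,236.8)); print('dot',d, plane(s,262.2,221.8,59),plane(t,240.7,236.8,59))
st=env.sense(); R=Ro.from_quat(st['eef_rot']).as_matrix(); c=np.array([564.2,100.9]);v=d[0][:2]-c
yaw=np.arctan2(v[1],v[0])-np.arctan2(-16.5,-98); print('yaw',np.unwrap([0,yaw])[1],np.hypot(*v)); print(R)
```

```text
[[255 255 255 255 237 203 173 138 103  92 145 224 255]
 [255 244 222 193 161 118  89  66  57  68 118 199 254]
 [194 171 143 105  81  74  77  73  59  64  97 166 237]
 [110  86  77  70  69  98 126 126  82  62  79 139 216]
 [ 80  74  69  67  81 127 174 181 120  59  68 107 185]
 [ 82  81  72  63  80 130 176 184 128  65  66  92 157]
 [ 83  78  70  66  68  92 123 127  92  63  64  79 135]
 [ 85  86  80  69  65  70  71  71  64  61  61  78 104]
 [ 81  86  80  74  65  64  65  65  60  61  72  88 111]
 [ 87  85  81  77  69  61  63  61  69  94 130 159 182]
 [ 85  85  85  80  67  64  80  96 132 175 211 236 247]]
s 113 [564.59248546 100.21601119  33.5576191 ]
rocker [258.48993289 226.19463087] [250 220  18  12 149]
[[477.8  98.4]
 [492.6  52.3]
 [461.8  41.8]
 [447.5  87.1]] [467.6  69.1  54. ]
t 151 [564.41111402 101.88416846  33.67091172]
rocker [236.5        239.06164384] [228 232  19  15 146]
[[474.7  95.8]
 [487.4  55.4]
 [466.3  48.3]
 [453.6  88.6]] [470.   72.9  54. ]
dot (array([473.04681515,  59.53028201,  67.45780462]), np.float64(1.7783812996390325)) [479.53748056  61.02188168  59.        ] [474.08788483  61.58450462  59.        ]
yaw 0.25924662708347057 100.10173163299955
[[-9.53607133e-01  3.01053660e-01 -3.59059297e-04]
 [ 3.01053864e-01  9.53606120e-01 -1.39208234e-03]
 [-7.66903404e-05 -1.43559584e-03 -9.99998967e-01]]
```

```bash
python3 -m handwheel '[{"tx":-433,"ty":-449,"tz":40,"roll":0.97,"claw":1},{"tx":-433,"ty":-449,"tz":40,"roll":0.97,"claw":1},{"tx":-433,"ty":-449,"tz":40,"roll":0.97,"claw":1},{"tx":-433,"ty":-449,"tz":40,"roll":0.97,"claw":1},{"tx":-433,"ty":-449,"tz":40,"roll":0.97,"claw":1},{"tx":-433,"ty":-449,"tz":40,"roll":0.97,"claw":1},{"tx":-433,"ty":-449,"tz":40,"roll":0.97,"claw":1},{"tx":-433,"ty":-449,"tz":40,"roll":0.97,"claw":1}]'
cat >> h.py <<'E'
def go(target,yaw=None):
    "tool-frame shift to a world TCP target, roll so tool y points at yaw (mod pi)"
    s=env.sense(); R=Ro.from_quat(s['eef_rot']).as_matrix(); d=R.T@(np.array(target)-s['tcp_pos'])
    y=np.arctan2(R[1,1],R[0,1]); print('t',round(s['time'],2),'tcp',s['tcp_pos'].round(1),'yaw',round(y,3),'tilt',R[:,2].round(4),'q7',round(s['joint_positions'][6],2))
    print('shift',d.round(1),'roll',None if yaw is None else round((y-yaw+np.pi/2)%np.pi-np.pi/2,3),'F',s['ft_force'].round(2),'grip',round(s['grip_width'],3),round(s['grip_force'],1))
E
python3 -c "
from h import *
go([474,60,200],.29)"
```

```text
time: 0.9
tcp_pos: [373.8, 260.3, 224.2]
eef_rot: [0.597, 0.803, 0.0, -0.0]
ft_force: [1.4, -0.4, -0.4]
grip_width: -0.001
grip_force: 0.0
t 0.9 tcp [373.8 260.3 224.2] yaw 0.292 tilt [-2.e-04  2.e-04 -1.e+00] q7 -0.43
shift [-220.7   38.2   24.1] roll 0.002 F [ 1.37 -0.36 -0.43] grip -0.001 0.0
```

```bash
python3 -m handwheel '[{"tx":-221,"ty":38,"tz":24,"claw":1},{"tx":-221,"ty":38,"tz":24,"claw":1},{"tx":-221,"ty":38,"tz":24,"claw":1},{"tx":-221,"ty":38,"tz":24,"claw":1},{"tx":-221,"ty":38,"tz":24,"claw":1},{"tx":-221,"ty":38,"tz":24,"claw":1},{"tx":-221,"ty":38,"tz":24,"claw":1}]'
python3 - <<'E'
from h import *
go([474,60,110],.29)
f=cam('wrist'); np.save('w1.npy',f,allow_pickle=True); cv2.imwrite('pics/w1.png',f['img']); print(np.array(f['mount']).round(3),f['intrinsics'],f['k1'])
E
```

```text
t 0.9 tcp [373.8 260.3 224.2] yaw 0.292 tilt [-2.e-04  2.e-04 -1.e+00] q7 -0.43
shift [-220.8   38.2  114.1] roll 0.002 F [ 1.37 -0.36 -0.43] grip -0.001 0.0
[[  -0.      -0.958   -0.285   71.33 ]
 [   1.      -0.       0.      -0.387]
 [  -0.      -0.285    0.958 -123.967]
 [   0.       0.       0.       1.   ]] [[330.69787869   0.         317.04527368]
 [  0.         330.69787869 198.90916554]
 [  0.           0.           1.        ]] 0.01534853276216448$[0]: bad value
```

View pics/w1.png

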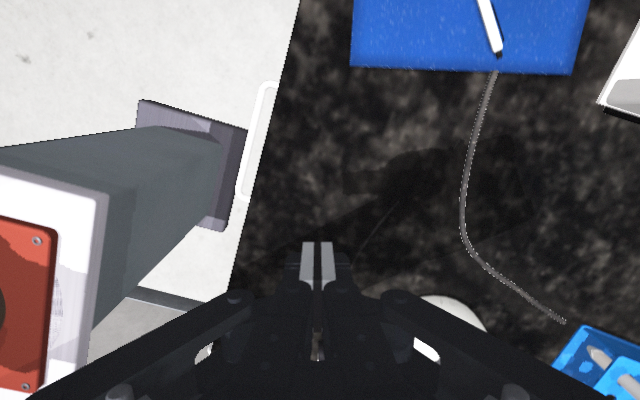

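The view shows the fingers at (317,270), the table and the blue folder. The mixer's edge is just visible at (450,310). The move was refused ("bad value"), so I'll include every field in each row.

```bash
python3 -m handwheel '[{"tx":-260,"ty":38,"tz":24,"roll":0,"claw":1},{"tx":-260,"ty":38,"tz":24,"roll":0,"claw":1},{"tx":-260,"ty":38,"tz":24,"roll":0,"claw":1},{"tx":-260,"ty":38,"tz":24,"roll":0,"claw":1},{"tx":-260,"ty":38,"tz":24,"roll":0,"claw":1},{"tx":-260,"ty":38,"tz":24,"roll":0,"claw":1},{"tx":-260,"ty":38,"tz":24,"roll":0,"claw":1},{"tx":-260,"ty":38,"tz":24,"roll":0,"claw":1}]'
python3 - <<'E'
from h import *
go([474,60,110],.29)
f=cam('wrist'); np.save('w2.npy',f,allow_pickle=True); cv2.imwrite('pics/w2.png',f['img'])
E
```

```text
time: 1.75
tcp_pos: [485.0, 25.2, 200.2]
eef_rot: [0.596, 0.803, -0.0, -0.0]
ft_force: [0.5, 0.7, 0.1]
grip_width: 0.004
grip_force: 0.0
t 1.75 tcp [485.   25.2 200.2] yaw 0.295 tilt [-8.e-04 -1.e-04 -1.e+00] q7 0.17
shift [36.4 -0.3 90.2] roll 0.005 F [0.5  0.71 0.08] grip 0.004 0.0
```

View pics/w2.png

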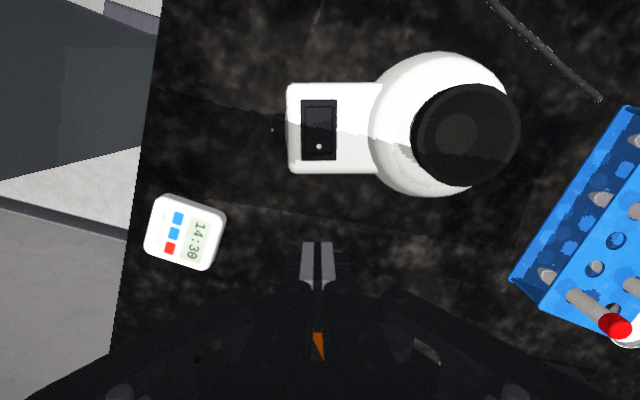

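The wrist view shows the whole mixer: rocker at (301–336, 99–160), white dot at (319,147), cup centred near (465,135). The deck edges run level in the picture, so the yaw is about 0.295.

Run:
```python
from h import *
f=np.load('w2.npy',allow_pickle=True).item(); g=cv2.cvtColor(f['img'],cv2.COLOR_BGR2GRAY)
w=np.clip(g[142:153,313:326].astype(float)-110,0,None); yy,xx=np.mgrid[142:153,313:326]; du,dv=(w*xx).sum()/w.sum(),(w*yy).sum()/w.sum()
s,t=[np.load(n+'0.npy',allow_pickle=True).item() for n in('scene','top')]
print('dot px',du,dv,'plane59',plane(f,du,dv,59),'zmap',zpt(f,du,dv)); 
print('x with top',cross(ray(f,du,dv),ray(t,240.6,236.5)),'x scene',cross(ray(f,du,dv),ray(s,262.2,221.8)))
# rocker box + deck top edges
m=np.zeros(g.shape,np.uint8); m[92:168,294:345]=(g[92:168,294:345]<110); k,l,st,c=cv2.connectedComponentsWithStats(m); i=1+st[1:,4].argmax()
r=cv2.minAreaRect(np.argwhere(l==i)[:,::-1].astype(np.float32)); print(r); b=np.array([plane(f,*p,52)[:2] for p in cv2.boxPoints(r)]); print('rocker',b.round(1),b.mean(0))
P=np.array([zpt(f,u,v) for v in range(70,205) for u in range(400,540)]); q=P[abs(P[:,2]-103.5)<2.0]
from scipy.optimize import least_squares
h=cv2.convexHull(q[:,:2].astype(np.float32))[:,0].astype(float); o=least_squares(lambda p:np.hypot(*(h-p[:2]).T)-p[2],[564,100,34],loss='soft_l1').x; print('rim',o,len(q),P[:,2].max())
# rim by dark ellipse
m=np.zeros(g.shape,np.uint8); m[70:205,395:540]=g[70:205,395:540]<70
P=[]
cs=max(cv2.findContours(cv2.morphologyEx(m,cv2.MORPH_OPEN,np.ones((9,9))),cv2.RETR_EXTERNAL,cv2.CHAIN_APPROX_NONE)[0],key=cv2.contourArea); e=cv2.fitEllipse(cs); print(e, cv2.boundingRect(cs), plane(f,*e[0],104))
c=o[:2]
for nm,p in(('dot',plane(f,du,dv,59)[:2]),('rock',b.mean(0))):
    v=p-c; print(nm,np.hypot(*v),np.arctan2(v[1],v[0])-np.arctan2(-16.5 if nm=='dot' else 0,-98))
```

```text
dot px 318.4212678936605 145.89025221540558 plane59 [474.94617359  60.37726981  59.        ] zmap [474.99999091  60.21537096  57.69922999]
x with top (array([474.47595167,  61.05393271,  63.51248744]), np.float64(0.6097516973903342)) x scene (array([475.15595351,  60.27288442,  64.16290158]), np.float64(1.7032136862136753))
((318.5, 130.0), (60.0, 35.0), 90.0)
rocker [[451.6  89.9]
 [478.   97.9]
 [492.6  52.6]
 [464.8  44.2]] [471.75133411  71.14297181]
rim [565.20349753 100.06505937  33.63903537] 2894 324.14386213380897
((485.815185546875, 139.10365295410156), (136.00424194335938, 141.10133361816406), 89.0740966796875) (411, 70, 129, 135) [576.90483785 102.01173855 104.        ]
dot 98.59769350592364 0.24746783626740365
rock 97.82532390209117 -5.983049116044639
```

```bash
python3 -c "
from h import *
go([476,56.5,84],.3)"
python3 -m handwheel '[{"tx":33,"ty":1,"tz":50,"roll":0,"claw":1},{"tx":33,"ty":1,"tz":95,"roll":0,"claw":1},{"tx":33,"ty":1,"tz":116,"roll":0,"claw":1},{"tx":33,"ty":1,"tz":116,"roll":0,"claw":1}]'
python3 -c "
from h import *
go([476,56.5,71],.3)"
```

```text
t 1.8 tcp [484.9  25.9 200.3] yaw 0.296 tilt [-6.e-04  2.e-04 -1.e+00] q7 0.17
shift [ 31.8   0.5 116.3] roll -0.004 F [-0.06  0.21 -0.08] grip -0.003 0.0
time: 2.2
tcp_pos: [473.7, 57.7, 81.5]
eef_rot: [0.594, 0.804, -0.003, -0.002]
ft_force: [0.4, -0.7, 0.7]
grip_width: -0.002
grip_force: 0.0
t 2.2 tcp [473.7  57.7  81.5] yaw 0.298 tilt [-0.0059 -0.0023 -1.    ] q7 0.21
shift [-1.8  1.9 10.5] roll -0.002 F [ 0.39 -0.66  0.75] grip -0.002 0.0
```

```bash
python3 -m handwheel '[{"tx":-1,"ty":1,"tz":3,"roll":0,"claw":1},{"tx":-1,"ty":1,"tz":6,"roll":0,"claw":1},{"tx":-1,"ty":1,"tz":9,"roll":0,"claw":1},{"tx":-1,"ty":1,"tz":11,"roll":0,"claw":1},{"tx":-1,"ty":1,"tz":12,"roll":0,"claw":1},{"tx":-1,"ty":1,"tz":12,"roll":0,"claw":1}]'
python3 -c "
from h import *
go([476,56.5,70],.3)"
```

```text
time: 2.8
tcp_pos: [478.3, 55.9, 72.7]
eef_rot: [0.596, 0.803, 0.0, 0.0]
ft_force: [1.6, -2.1, 1.1]
grip_width: -0.0
grip_force: 1.1
t 2.8 tcp [478.3  55.9  72.7] yaw 0.295 tilt [ 7.e-04  3.e-04 -1.e+00] q7 0.23
shift [ 1.3 -2.   2.7] roll -0.005 F [ 1.56 -2.11  1.13] grip -0.0 1.1
```

```bash
python3 -m handwheel '[{"tx":0,"ty":-2,"tz":2,"roll":0,"claw":1},{"tx":0,"ty":-2,"tz":3,"roll":0,"claw":1},{"tx":0,"ty":-2,"tz":3,"roll":0,"claw":1},{"tx":0,"ty":-2,"tz":3,"roll":0,"claw":1}]'
python3 -c "
from h import *
go([476,56.5,70],.3)"
```

```text
time: 3.2
tcp_pos: [476.8, 55.6, 70.6]
eef_rot: [0.596, 0.803, 0.001, 0.0]
ft_force: [-1.9, -1.0, 17.8]
grip_width: -0.001
grip_force: 8.8
t 3.2 tcp [476.8  55.6  70.6] yaw 0.295 tilt [ 0.0012  0.0011 -1.    ] q7 0.23
shift [ 1.1 -0.5  0.6] roll -0.005 F [-1.87 -0.99 17.78] grip -0.001 8.8
```

The force rose to 17.8 N with the tip at about 52 mm, which means the rocker is on its stop. I'll lift off and check.

```bash
python3 -m handwheel '[{"tx":0,"ty":0,"tz":-30,"roll":0,"claw":1},{"tx":0,"ty":0,"tz":-75,"roll":0,"claw":1},{"tx":-33,"ty":0,"tz":-120,"roll":0,"claw":1},{"tx":-33,"ty":0,"tz":-130,"roll":0,"claw":1},{"tx":-33,"ty":0,"tz":-130,"roll":0,"claw":1},{"tx":-33,"ty":0,"tz":-130,"roll":0,"claw":1}]'
python3 - <<'E'
from h import *
f=cam('wrist'); np.save('w3.npy',f,allow_pickle=True); a=np.load('w2.npy',allow_pickle=True).item()
for q in(a,f):
    # height profile across rocker along mixer y
    for d in(-15,-10,-5,5,10,15):
        p=np.array([471.5+.2955*-d*-1*-1,71.1+.955*d]); 
        X=np.array([*p,54]); c=q['R']@X+q['t']; r=c[:2]/c[2]; r=r*(1+q['k1']*(r@r)); u=q['intrinsics'][0][0]*r[0]+q['intrinsics'][0][2]; v=q['intrinsics'][1][1]*r[1]+q['intrinsics'][1][2]
        print(d,zpt(q,u,v)[2].round(1),end=' | ')
    print()
cv2.imwrite('pics/c3.png',cv2.resize(np.hstack([q['img'][70:200,270:540] for q in(f,)]),None,fx=2.5,fy=2.5))
# neighbours of the flask on top view at z~30 (bulb centre)
t=np.load('top0.npy',allow_pickle=True).item()
for n,p in(('pinkA',(367,257)),('pinkB',(401,244)),('pur1',(443,187)),('pur2',(442,237)),('conical',(311,208)),('bottle',(320,133))): print(n,plane(t,*p,25).round())
go([536,-358,230],.3)
E
```

```text
time: 3.8
tcp_pos: [484.9, 24.2, 198.7]
eef_rot: [0.595, 0.803, -0.0, -0.001]
ft_force: [-0.8, 0.5, -0.6]
grip_width: -0.0
grip_force: 0.0
-15 58.9 | -10 56.8 | -5 54.4 | 5 52.2 | 10 52.7 | 15 52.3 | 
-15 53.0 | -10 52.4 | -5 52.3 | 5 54.2 | 10 55.8 | 15 58.1 | 
pinkA [ 402. -247.   25.]
pinkB [ 427. -336.   25.]
pur1 [ 565. -464.   25.]
pur2 [ 436. -443.   25.]
conical [ 538. -117.   25.]
bottle [ 739. -157.   25.]
t 3.85 tcp [484.6  24.3 198.2] yaw 0.296 tilt [-2.2e-03 -2.0e-04 -1.0e+00] q7 0.17
shift [-380.7  -62.4  -31.9] roll -0.004 F [-0.64 -0.14 -0.09] grip 0.002 0.0
```

The depth profile across the rocker has flipped: the right half is level at 52–53 mm and the left end is at 58 mm, so press-to-run is set. On to the flask. I'll look once with the wrist camera from beside it.

```bash
python3 -m handwheel '[{"tx":-421,"ty":-62,"tz":-10,"roll":0,"claw":0.2},{"tx":-421,"ty":-62,"tz":-10,"roll":0,"claw":0.2},{"tx":-421,"ty":-62,"tz":-10,"roll":0,"claw":0.2},{"tx":-421,"ty":-62,"tz":-10,"roll":0,"claw":0.2},{"tx":-421,"ty":-62,"tz":-10,"roll":0,"claw":0.2},{"tx":-421,"ty":-62,"tz":-10,"roll":0,"claw":0.2},{"tx":-421,"ty":-62,"tz":-10,"roll":0,"claw":0.2},{"tx":-421,"ty":-62,"tz":-10,"roll":0,"claw":0.2}]'
python3 -m handwheel '[{"tx":-20,"ty":0,"tz":0,"roll":0,"claw":0.2},{"tx":-20,"ty":0,"tz":0,"roll":0,"claw":0.2},{"tx":-20,"ty":0,"tz":0,"roll":0,"claw":0.2}]'
python3 - <<'E'
from h import *
f=cam('wrist'); np.save('w4.npy',f,allow_pickle=True); cv2.imwrite('pics/w4.png',f['img'])
go([536,-358,200],.3)
E
```

```text
time: 4.65
tcp_pos: [544.9, -372.4, 206.4]
eef_rot: [0.595, 0.804, -0.0, -0.002]
ft_force: [0.8, 0.2, 1.5]
grip_width: 0.801
grip_force: 0.0
time: 4.95
tcp_pos: [550.2, -390.3, 206.7]
eef_rot: [0.596, 0.803, -0.0, -0.002]
ft_force: [0.2, -0.3, 0.1]
grip_width: 0.801
grip_force: 0.0
t 5.0 tcp [ 550.6 -389.4  207.2] yaw 0.296 tilt [-0.0021  0.0016 -1.    ] q7 1.15
shift [34.3 -4.8  7.3] roll -0.004 F [-0.17  0.46  0.44] grip 0.801 0.0
```

View pics/w4.png

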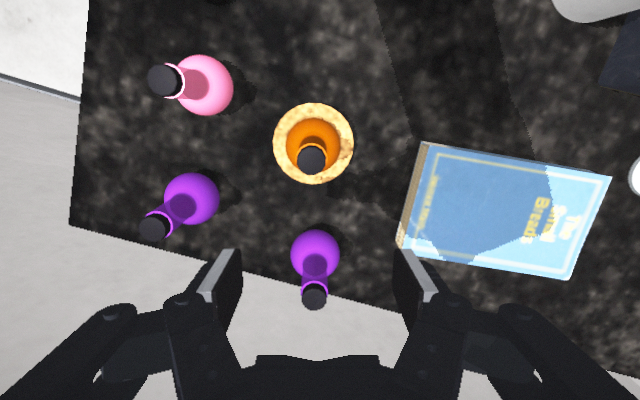

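The round amber flask is in its ring: ring centre (313,143), stopper (311,159). Purple flasks are at (315,253) and (190,200), a pink one at (205,85), all clear of the finger paths.

Run:
```python
from h import *
f=np.load('w4.npy',allow_pickle=True).item(); g=cv2.cvtColor(f['img'],cv2.COLOR_BGR2HSV)
m=np.zeros(g.shape[:2],np.uint8); m[95:195,265:362]=((g[...,0]<30)&(g[...,1]>70)&(g[...,2]>90))[95:195,265:362]
P=np.array([zpt(f,u,v) for v,u in np.argwhere(m)])
q=P[abs(P[:,2]-20)<2]; print('ring',cv2.minEnclosingCircle(q[:,:2].astype(np.float32)),np.median(q[:,2]))
q=P[(P[:,2]>32)&(P[:,2]<50)]; A=np.c_[2*q,np.ones(len(q))];a=np.linalg.lstsq(A,(q**2).sum(1),rcond=None)[0];print('bulb',a[:3],np.sqrt(a[3]+a[:3]@a[:3]))
k=np.zeros_like(m); k[145:175,296:328]=(g[145:175,296:328,2]<75); n,l,st,c=cv2.connectedComponentsWithStats(k); i=1+st[1:,4].argmax(); print(st[i],c[i])
Q=np.array([zpt(f,u,v) for v,u in np.argwhere(l==i)]); q=Q[(Q[:,2]>104)&(Q[:,2]<114)]; print('stopper',cv2.minEnclosingCircle(q[:,:2].astype(np.float32)),np.median(q,0),plane(f,*c[i],109))
t=np.load('top0.npy',allow_pickle=True).item(); h=cv2.cvtColor(t['img'],cv2.COLOR_BGR2HSV)
k=np.zeros_like(m); k[190:205,402:418]=(h[190:205,402:418,1]<90)&(h[190:205,402:418,2]<130)&(h[190:205,402:418,2]>60)
n,l,st,c2=cv2.connectedComponentsWithStats(k); j=1+st[1:,4].argmax(); print('stopper x',c2[j],cross(ray(f,*c[i]),ray(t,*c2[j])))
go([536,-358,80],.3)
```

```text
ring ((536.573974609375, -360.3445739746094), 37.85102462768555) 19.919386960487884
bulb [ 536.51308941 -360.40524669   28.51018804] 24.79594884716098
[298 146  27  29 448] [312.88169643 161.51339286]
stopper ((536.0364379882812, -360.24053955078125), 9.723588943481445) [ 537.95895471 -361.19318961  109.19087903] [ 537.646855   -360.74380629  109.        ]
stopper x [411.70588235 193.8627451 ] (array([ 537.91326999, -361.72385728,  102.69938634]), np.float64(0.23144919611508952))
t 5.0 tcp [ 550.6 -389.4  207.2] yaw 0.296 tilt [-0.0021  0.0016 -1.    ] q7 1.15
shift [ 34.1  -4.6 127.3] roll -0.004 F [-0.17  0.46  0.44] grip 0.801 0.0
```

```bash
python3 -m handwheel '[{"tx":32,"ty":-5,"tz":0,"roll":0,"claw":0.2},{"tx":32,"ty":-5,"tz":15,"roll":0,"claw":0.2},{"tx":32,"ty":-5,"tz":50,"roll":0,"claw":0.2},{"tx":32,"ty":-5,"tz":85,"roll":0,"claw":0.2},{"tx":32,"ty":-5,"tz":115,"roll":0,"claw":0.2},{"tx":32,"ty":-5,"tz":127,"roll":0,"claw":0.2},{"tx":32,"ty":-5,"tz":127,"roll":0,"claw":0.2},{"tx":32,"ty":-5,"tz":127,"roll":0,"claw":0.2}]'
python3 -c "
from h import *
go([536.4,-360.3,80],.3)"
```

```text
time: 5.8
tcp_pos: [537.2, -361.8, 83.0]
eef_rot: [0.595, 0.804, 0.0, 0.001]
ft_force: [-0.5, -0.2, 0.4]
grip_width: 0.799
grip_force: 0.0
t 5.8 tcp [ 537.2 -361.8   83. ] yaw 0.296 tilt [ 1.e-03 -6.e-04 -1.e+00] q7 1.18
shift [ 1.7 -0.4  3. ] roll -0.004 F [-0.53 -0.21  0.39] grip 0.799 0.0
```

```bash
python3 -m handwheel '[{"tx":1,"ty":0,"tz":3,"roll":0,"claw":0.2},{"tx":1,"ty":0,"tz":3,"roll":0,"claw":0.6},{"tx":1,"ty":0,"tz":3,"roll":0,"claw":0.7},{"tx":1,"ty":0,"tz":3,"roll":0,"claw":1},{"tx":1,"ty":0,"tz":3,"roll":0,"claw":1},{"tx":1,"ty":0,"tz":3,"roll":0,"claw":1},{"tx":1,"ty":0,"tz":3,"roll":0,"claw":1},{"tx":1,"ty":0,"tz":3,"roll":0,"claw":1}]'
python3 -c "
from h import *
go([536.4,-360.3,80],.3)"
```

```text
time: 6.6
tcp_pos: [536.7, -361.0, 79.3]
eef_rot: [0.596, 0.803, 0.0, 0.0]
ft_force: [-0.8, 1.6, 6.1]
grip_width: 0.242
grip_force: 58.4
t 6.6 tcp [ 536.7 -361.    79.3] yaw 0.295 tilt [ 7.e-04 -2.e-04 -1.e+00] q7 1.18
shift [ 0.7 -0.1 -0.7] roll -0.005 F [-0.78  1.62  6.05] grip 0.242 58.4
```

```bash
python3 -m handwheel '[{"tx":0,"ty":0,"tz":-10,"roll":0,"claw":1},{"tx":0,"ty":0,"tz":-30,"roll":0,"claw":1},{"tx":0,"ty":0,"tz":-60,"roll":0,"claw":1},{"tx":0,"ty":0,"tz":-90,"roll":0,"claw":1},{"tx":0,"ty":0,"tz":-120,"roll":0,"claw":1},{"tx":0,"ty":0,"tz":-140,"roll":0,"claw":1},{"tx":0,"ty":0,"tz":-140,"roll":0,"claw":1},{"tx":0,"ty":0,"tz":-140,"roll":0,"claw":1}]'
python3 - <<'E'
from h import *
go([565,100.2,220],.295)
for n in('scene','top'):
    f=cam(n); np.save(n+'5.npy',f,allow_pickle=True)
    if n=='scene': cv2.imwrite('pics/s5.png',cv2.resize(f['img'][100:300,300:500],(600,600),interpolation=cv2.INTER_CUBIC))
E
```

```text
time: 7.4
tcp_pos: [536.2, -360.7, 218.6]
eef_rot: [0.596, 0.803, 0.0, -0.0]
ft_force: [-0.3, -0.4, -1.1]
grip_width: 0.244
grip_force: 58.8
t 7.4 tcp [ 536.2 -360.7  218.6] yaw 0.295 tilt [ 0.e+00  2.e-04 -1.e+00] q7 1.1
shift [432.6 161.6  -1.3] roll -0.0 F [-0.29 -0.37 -1.06] grip 0.244 58.8
```

View pics/s5.png

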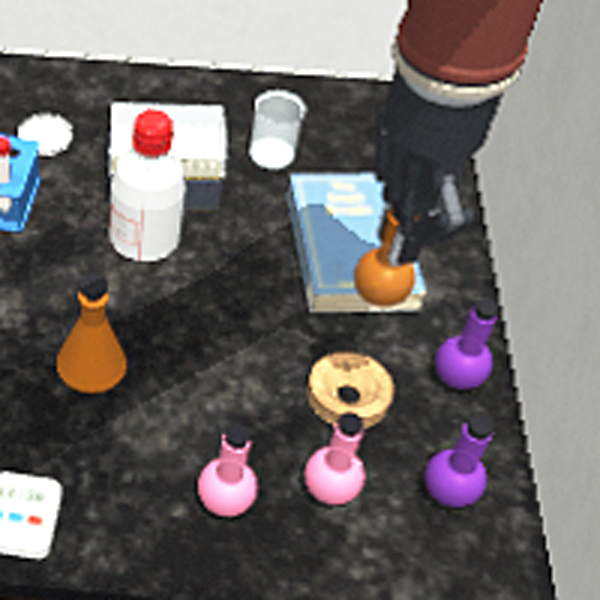

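The flask hangs upright in the gripper (bulb at crop (385,275)), and the ring stays empty on the table. Carrying it to the cup.

```bash
python3 -m handwheel '[{"tx":20,"ty":8,"tz":-20,"roll":0,"claw":1},{"tx":60,"ty":22,"tz":-20,"roll":0,"claw":1},{"tx":100,"ty":37,"tz":-20,"roll":0,"claw":1},{"tx":140,"ty":52,"tz":-20,"roll":0,"claw":1},{"tx":180,"ty":67,"tz":-20,"roll":0,"claw":1},{"tx":220,"ty":82,"tz":-20,"roll":0,"claw":1},{"tx":260,"ty":97,"tz":-20,"roll":0,"claw":1},{"tx":300,"ty":112,"tz":-20,"roll":0,"claw":1}]'
python3 -c "
from h import *
go([565,100.2,220],.295)"
```

```text
time: 8.3
tcp_pos: [555.5, -39.3, 237.8]
eef_rot: [0.595, 0.803, -0.001, -0.001]
ft_force: [0.8, -0.2, -1.6]
grip_width: 0.243
grip_force: 58.9
t 8.3 tcp [555.5 -39.3 237.8] yaw 0.295 tilt [-1.6e-03 -2.0e-04 -1.0e+00] q7 0.43
shift [130.7  49.7  17.7] roll 0.0 F [ 0.8  -0.22 -1.6 ] grip 0.243 58.9
```

```bash
python3 -m handwheel '[{"tx":40,"ty":15,"tz":0,"roll":0,"claw":1},{"tx":80,"ty":30,"tz":0,"roll":0,"claw":1},{"tx":110,"ty":42,"tz":5,"roll":0,"claw":1},{"tx":131,"ty":50,"tz":15,"roll":0,"claw":1},{"tx":131,"ty":50,"tz":18,"roll":0,"claw":1},{"tx":131,"ty":50,"tz":18,"roll":0,"claw":1},{"tx":131,"ty":50,"tz":18,"roll":0,"claw":1},{"tx":131,"ty":50,"tz":18,"roll":0,"claw":1}]'
python3 - <<'E'
from h import *
go([565,100.2,200],.295)
fs=[cam('scene'),cam('top'),cam('wrist')]; np.save('h6.npy',fs,allow_pickle=True)
for n,f in zip(('scene','top','wrist'),fs):
    h=cv2.cvtColor(f['img'],cv2.COLOR_BGR2HSV); m=(h[...,0]>5)&(h[...,0]<22)&(h[...,1]>120)&(h[...,2]>60)
    ii=np.argwhere(m); P=np.array([zpt(f,u,v) for v,u in ii]).reshape(-1,3)
    k=(np.hypot(P[:,0]-565,P[:,1]-100)<45)&(P[:,2]>140)&(P[:,2]<192); q=P[k]; print(n,len(q))
    if len(q)>30:
        from scipy.optimize import least_squares
        print(n,least_squares(lambda p:np.linalg.norm(q-p,axis=1)-25,[565,100,168],loss='soft_l1').x.round(1))
f=fs[0]; cv2.imwrite('pics/s6.png',cv2.resize(f['img'][120:270,180:330],(600,600),interpolation=cv2.INTER_CUBIC))
E
```

```text
time: 9.1
tcp_pos: [566.2, 97.0, 221.0]
eef_rot: [0.597, 0.803, -0.0, 0.0]
ft_force: [-0.0, 0.2, -0.9]
grip_width: 0.248
grip_force: 58.9
t 9.1 tcp [566.2  97.  221. ] yaw 0.292 tilt [ 2.e-04 -2.e-04 -1.e+00] q7 0.21
shift [ 3.5 -0.3 21. ] roll -0.003 F [-0.    0.16 -0.89] grip 0.248 58.9
scene 222
scene [566.4  97.4 170.6]
top 110
top [564.9  99.8 170.3]
wrist 3370
wrist [566.  98. 170.]
```

View pics/s6.png

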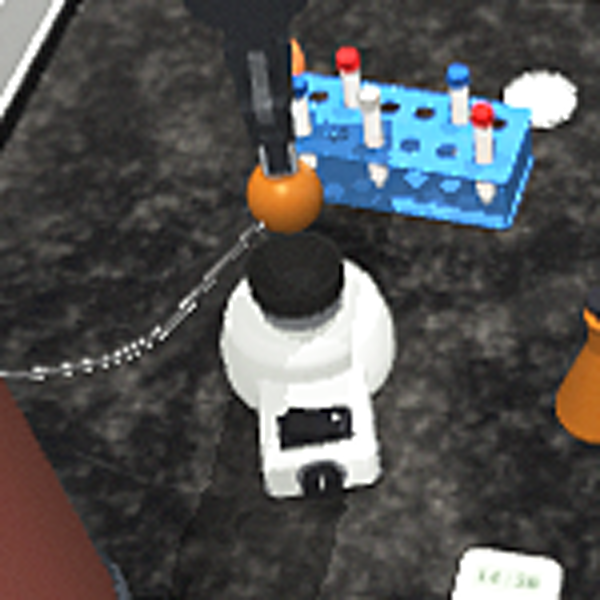

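The flask hangs centred over the cup (bulb at crop (285,197), cup at (296,275)). The offsets from the three views agree to about 1 mm: (-1, +2.3) mm. Now descending.

```bash
python3 -m handwheel '[{"tx":2.5,"ty":-0.5,"tz":15,"roll":0,"claw":1},{"tx":2.5,"ty":-0.5,"tz":35,"roll":0,"claw":1},{"tx":2.5,"ty":-0.5,"tz":50,"roll":0,"claw":1},{"tx":2.5,"ty":-0.5,"tz":56,"roll":0,"claw":1},{"tx":2.5,"ty":-0.5,"tz":58,"roll":0,"claw":1},{"tx":2.5,"ty":-0.5,"tz":58,"roll":0,"claw":1},{"tx":2.5,"ty":-0.5,"tz":58,"roll":0,"claw":1},{"tx":2.5,"ty":-0.5,"tz":58,"roll":0,"claw":1}]'
python3 -c "
from h import *
go([565.0,99.3,157],.295)"
```

```text
time: 10.05
tcp_pos: [565.2, 101.0, 163.4]
eef_rot: [0.596, 0.803, 0.0, 0.0]
ft_force: [-0.1, 0.1, -1.0]
grip_width: 0.242
grip_force: 58.9
t 10.05 tcp [565.2 101.  163.4] yaw 0.295 tilt [ 9.e-04  4.e-04 -1.e+00] q7 0.24
shift [-1.6 -0.7  6.4] roll -0.0 F [-0.1   0.08 -0.99] grip 0.242 58.9
```

```bash
python3 -m handwheel '[{"tx":-1,"ty":0,"tz":2,"roll":0,"claw":1},{"tx":-1,"ty":0,"tz":4,"roll":0,"claw":1},{"tx":-1,"ty":0,"tz":6,"roll":0,"claw":1},{"tx":-1,"ty":0,"tz":8,"roll":0,"claw":1},{"tx":-1,"ty":0,"tz":9,"roll":0,"claw":1},{"tx":-1,"ty":0,"tz":10,"roll":0,"claw":1},{"tx":-1,"ty":0,"tz":10,"roll":0,"claw":1},{"tx":-1,"ty":0,"tz":10,"roll":0,"claw":1}]'
python3 -c "
from h import *
go([565.0,99.3,147],.295)"
```

```text
time: 10.85
tcp_pos: [565.6, 99.9, 153.2]
eef_rot: [0.596, 0.803, 0.0, 0.0]
ft_force: [0.1, -1.6, 4.5]
grip_width: 0.242
grip_force: 59.1
t 10.85 tcp [565.6  99.9 153.2] yaw 0.295 tilt [ 1.e-03  1.e-04 -1.e+00] q7 0.25
shift [-0.4 -0.8  6.2] roll -0.0 F [ 0.13 -1.55  4.46] grip 0.242 59.1
```

```bash
python3 -m handwheel '[{"tx":-0.7,"ty":0,"tz":1,"roll":0,"claw":1},{"tx":-0.7,"ty":0,"tz":2,"roll":0,"claw":1},{"tx":-0.7,"ty":0,"tz":3,"roll":0,"claw":1},{"tx":-0.7,"ty":0,"tz":4,"roll":0,"claw":1},{"tx":-0.7,"ty":0,"tz":5,"roll":0,"claw":1},{"tx":-0.7,"ty":0,"tz":6,"roll":0,"claw":1},{"tx":-0.7,"ty":0,"tz":6,"roll":0,"claw":1},{"tx":-0.7,"ty":0,"tz":6,"roll":0,"claw":1}]'
python3 -c "
from h import *
go([565.0,99.3,147],.295)"
```

```text
time: 11.65
tcp_pos: [565.7, 99.7, 147.6]
eef_rot: [0.595, 0.803, 0.001, 0.0]
ft_force: [-1.4, -0.4, 9.5]
grip_width: 0.247
grip_force: 59.8
t 11.65 tcp [565.7  99.7 147.6] yaw 0.295 tilt [ 8.e-04  9.e-04 -1.e+00] q7 0.26
shift [-0.1 -0.8  0.6] roll 0.0 F [-1.45 -0.41  9.53] grip 0.247 59.8
```

```bash
python3 -m handwheel '[{"tx":0,"ty":0,"tz":0.5,"roll":0,"claw":1},{"tx":0,"ty":0,"tz":1,"roll":0,"claw":1},{"tx":0,"ty":0,"tz":1.5,"roll":0,"claw":1},{"tx":0,"ty":0,"tz":1.5,"roll":0,"claw":1},{"tx":0,"ty":0,"tz":1.5,"roll":0,"claw":1}]'
python3 -c "
from h import *
go([565.0,99.3,147],.295)"
```

```text
time: 12.15
tcp_pos: [565.9, 99.7, 146.9]
eef_rot: [0.595, 0.803, 0.001, 0.0]
ft_force: [-3.9, 0.0, 17.4]
grip_width: 0.239
grip_force: 60.9
t 12.15 tcp [565.9  99.7 146.9] yaw 0.295 tilt [ 0.0011  0.0014 -1.    ] q7 0.26
shift [-0.1 -1.  -0.1] roll 0.0 F [-3.9   0.   17.36] grip 0.239 60.9
```

```bash
python3 -m handwheel '[{"tx":0,"ty":-0.5,"tz":0.2,"roll":0,"claw":1},{"tx":0,"ty":-0.5,"tz":0.2,"roll":0,"claw":1},{"tx":0,"ty":-0.5,"tz":0.2,"roll":0,"claw":1},{"tx":0,"ty":-0.5,"tz":0.2,"roll":0,"claw":1},{"tx":0,"ty":-0.5,"tz":0.2,"roll":0,"claw":1}]'
python3 - <<'E'
from h import *
go([565.0,99.3,147],.295)
f=cam('scene'); t=cam('top'); w=cam('wrist')
cv2.imwrite('pics/s7.png',np.hstack([cv2.resize(f['img'][140:260,200:320],(400,400),interpolation=cv2.INTER_CUBIC),cv2.resize(w['img'][:, 120:520],(400,400))]))
for n,q in(('scene0',np.load('scene0.npy',allow_pickle=True).item()),('scene',f),('wrist',w)):
    g=cv2.cvtColor(q['img'],cv2.COLOR_BGR2GRAY)
    ii=np.argwhere(g<75); P=np.array([zpt(q,u,v) for v,u in ii]); r=np.hypot(P[:,0]-565,P[:,1]-100.3); k=(r>30)&(r<34)&(P[:,2]>85)&(P[:,2]<108); print(n,k.sum(),np.percentile(P[k,2],[50,75,90,97]).round(1))
    h=cv2.cvtColor(q['img'],cv2.COLOR_BGR2HSV); m=(h[...,0]>5)&(h[...,0]<22)&(h[...,1]>120)&(h[...,2]>60)
    P=np.array([zpt(q,u,v) for v,u in np.argwhere(m)]); k=(np.hypot(P[:,0]-565,P[:,1]-100)<45)&(P[:,2]>80)&(P[:,2]<119)
    if k.sum()>30:
        from scipy.optimize import least_squares
        print('bulb',least_squares(lambda p:np.linalg.norm(P[k]-p,axis=1)-25,[565,100,96],loss='soft_l1').x.round(1),k.sum())
go([565.0,99.3,147],.295)
E
```

```text
time: 12.65
tcp_pos: [565.8, 99.7, 146.9]
eef_rot: [0.595, 0.803, 0.001, 0.0]
ft_force: [-3.2, 0.3, 18.1]
grip_width: 0.243
grip_force: 60.9
t 12.65 tcp [565.8  99.7 146.9] yaw 0.295 tilt [ 0.002   0.0017 -1.    ] q7 0.26
shift [-0.1 -0.9 -0.1] roll 0.0 F [-3.2   0.25 18.07] grip 0.243 60.9
scene0 158 [101.3 104.6 105.9 107.1]
scene 91 [93.5 95.2 96.1 96.6]
bulb [566.1 100.4  96.7] 200
wrist 1472 [93.9 94.3 94.7 95.1]
bulb [565.5 100.1  96. ] 3516
t 12.8 tcp [565.8  99.7 146.9] yaw 0.295 tilt [ 0.002   0.0016 -1.    ] q7 0.26
shift [-0.1 -0.9 -0.1] roll 0.0 F [-2.81 -1.49 17.68] grip 0.244 60.9
```

View pics/s7.png

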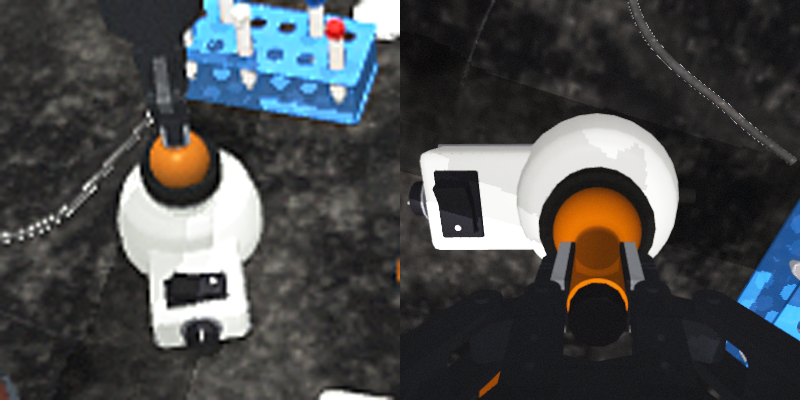

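The flask sits upright in the cup and the rim has dropped from 104 to 94 mm, so the cup is on its stop. The bulb centre is at 96 mm, which puts its underside at 71 mm, and the push is about 18–19 N. The rocker is still pressed on the dot side. Handing in.

```bash
python3 -c "
from cell import env
print(env.close_job())"
```

```text
the job is handed in; nothing more can be done
None
```

I handed the job in at about 13 s: the rocker is set to press-to-run and the upright flask, gripped by its neck, holds the cup on its stop with about 18 N; the judge returned no verdict.

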